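Shelve the little books on their piles

TASK

Two square and two oblong little hardbacks lie about on the book trolley. Put each on the low brown-topped pile of its own shape, to the left and right of them, face up as it lies now: the square ones on the pile of large square books, the oblong ones on the pile of large oblong books; on each pile first the bigger little book, then the smaller one on top of it, each lying flat, centred on the pile and lined up with the pile's sides. Leave the tape roll, the lens, the lens cap and the battery where they are.

Things in the scene. Friction and masses are not known exactly. Their poses are not given: they have to be found in the camera images.
- square_big: loose little hardback book lying flat, the bigger of the two square ones, 64 x 64 mm and 24 mm thick, grey linen cloth cover, white page edges; origin at the centre of its underside; x along its spine side, y across it, z up
- square_small: loose little hardback book lying flat, the smaller of the two square ones, 44 x 44 mm and 20 mm thick, cream cloth cover, white page edges; origin at the centre of its underside; x along its spine side, y across it, z up
- oblong_big: loose little hardback book lying flat, the bigger of the two oblong ones, 92 x 56 mm and 24 mm thick, cream cloth cover, white page edges; origin at the centre of its underside; x along its long side, y across it, z up
- oblong_small: loose little hardback book lying flat, the smaller of the two oblong ones, 68 x 38 mm and 20 mm thick, grey linen cloth cover, white page edges; origin at the centre of its underside; x along its long side, y across it, z up
- square_pile: fixed low pile of three large square books with a plain brown top cover, to the left or the right of the little books (not one of the lower-lying big books along the far edge of the deck); flat top 150 x 150 mm, 45 mm above the deck; origin at the centre of its underside (on the deck), directly below the centre of the flat top; x and y along the sides of the top book, z up
- oblong_pile: fixed low pile of three large oblong books with a plain brown top cover, on the other side; flat top 170 x 118 mm, 45 mm above the deck; origin at the centre of its underside (on the deck), directly below the centre of the flat top; x along the long side of the top book, y along the short side, z up
- tape_roll: bystander: roll of grey tape lying flat, 66 mm across, 24 mm high, open cardboard core; origin at the centre of its underside
- lens: bystander: black camera lens standing upright, 58 mm across, 50 mm tall, glass on top; origin at the centre of its underside
- lens_cap: bystander: flat round lens cap, black rim with a bright metal centre, 58 mm across, 9 mm high; origin at the centre of its underside
- battery: bystander: dark grey plastic camera battery lying flat, 50 x 34 x 20 mm, three brass contacts on top; no cloth cover and no pages; origin at the centre of its underside, x along its long side
There are look-alikes about, which are no part of the job. Leave any yellow look-alike of the oblong_big alone. Leave any yellow look-alike of the square_big alone.

How it is judged:
At the end, for the whole second after the job is handed in: On each pile the bigger little book of its shape, the smaller one on it: each centred within 15 mm of the pile's centre, at its height within 5 mm, tilt under 0.1 rad, sides within 0.25 rad of the pile's (oblong: long side along long side; square: any way round), at rest (horizontal distance between each of square_big, square_small and square_pile below 0.015 m and z of square_big in the frame of square_pile between 0.04 and 0.05 m and angle between each of square_big, square_small, oblong_big, oblong_small's own z axis and vertical below 0.1 rad and linear speed of each of square_big, square_small, oblong_big, oblong_small below 0.02 m/s and angular speed of each of square_big, square_small, oblong_big, oblong_small below 0.2 rad/s and (angle between the x axis of square_big and the x axis of square_pile, either way round below 0.25 rad or angle between the x axis of square_big and the y axis of square_pile, either way round below 0.25 rad) and z of square_small in the frame of square_pile between 0.064 and 0.074 m and (angle between the x axis of square_small and the x axis of square_pile, either way round below 0.25 rad or angle between the x axis of square_small and the y axis of square_pile, either way round below 0.25 rad) and horizontal distance between each of oblong_big, oblong_small and oblong_pile below 0.015 m and z of oblong_big in the frame of oblong_pile between 0.04 and 0.05 m and angle between the x axis of each of oblong_big, oblong_small and the x axis of oblong_pile, either way round below 0.25 rad and z of oblong_small in the frame of oblong_pile between 0.064 and 0.074 m); the robot touches nothing.
It fails at once if the tape roll is shifted more than 30 mm (distance of tape_roll from where it was at the start of the episode above 0.03 m).
It fails at once if the lens is shifted more than 30 mm (distance of lens from where it was at the start of the episode above 0.03 m).
It fails at once if the lens cap is shifted more than 30 mm (distance of lens_cap from where it was at the start of the episode above 0.03 m).
It fails at once if the battery is shifted more than 30 mm (distance of battery from where it was at the start of the episode above 0.03 m).
It also fails if it takes over 128 s, if anything falls off the work surface, if the arm or the gripper's body presses on something with over 40 N, if the wrist force passes 120 N, or if a joint passes its speed limit or range.

ROBOT

A 6-joint arm with a two-finger parallel gripper is mounted at the origin on the work surface. World frame = base frame: x ahead of the robot, y to its left, z up, the work surface at z = 0. Lengths are in m, angles in rad, forces in N, time in s.
With the tool pointing down it reaches from about 0.35 to 0.85 m from the base axis. Payload 8.1 kg.
Tool frame: the origin (TCP) lies on the mounting face of the last link; the fingertips stand 186 mm ahead of it and the grasp point (between the pads) lies 167 mm ahead of it (robot.finger_overhang is the distance from the TCP to the fingertips, in m); z points along the fingers, y is the line along which they close (so a half turn about z gives the same grasp; the last joint's range is limited). The gripper opens to 93 mm and grips with 3 to 60 N. Pads are 15 mm wide; open, the fingers measure 128 mm over their backs; the gripper's body (75 mm by 188 mm) begins 65 mm behind the grasp point.
Start: joints at [1.133, 0.13, 1.488, -0, 1.523, -0.085], TCP at [0.207, 0.563, 0.405] pointing down, gripper open.
Joint ranges: [-2.96, 2.96], [-0.89, 2.26], [0.02, 2.5], [-1.34, 4.48], [0, 2.73], [-2.66, 2.66]. Speed limits (rad/s): [2.39, 2.39, 2.79, 3.14, 3.14, 3.14].

INTERFACE

Orientations are given as a rotation vector (axis times angle).
In Python, from plant import readout, read_camera, get_calibration, job, robot gives the robot as it stands.
- The arm moves only by the shell command python3 -m handwheel 'ROWS' [FORCE]. ROWS is JSON, a list of rows, each a list of 5 numbers: the shift along the world's x, y, z in cm, then the turn about the world's z in rad, then the closure, from 0 (fully open) to 1 (shut). In form: [[tx, ty, tz, spin, gripper], ...]. A call has 1 to 10 rows; each row shifts and turns the commanded pose from where the row before left it; what a row does not reach is not made up. A row lasts 1/8 s, in which the tool goes at most 62.5 mm and 10.7 degrees, less where a joint would pass 70% of its speed; a pose out of reach is approached as far as the arm can. A call is refused whole if a number of a shift passes 6.25 or a number of a turn 0.188, either way. A call with a gripper value outside its range is refused whole. The fingers move at their own pace and stop on an object; FORCE is the grip in N (left out, the last holds). Time passes only in rows, so rows that do not move let the fingers close. It gives the time, the measured TCP pose, the force, the opening and the grip force at its end, in the units of the state.
- readout.read_state(): the state, without advancing time (a new reading comes with each control period).
- read_camera(name): name is "scene" or "top"; returns the picture (384x512x3 uint8, red, green, blue); there is no depth.
- get_calibration(name): a dict with "fovy" (degrees; the focal length in pixels is half the picture's height over the tangent of half this angle, whatever the lens; pixels are square), "cx", "cy" (the principal point, pixels), "pose" (4x4, takes a point from camera to world coordinates). Camera axes: x right, y down, z forward; pixel columns grow to the right and rows downward; lengths in m; the calibration is good to about 2 mm. A picture is of the moment at which its call begins. get_calibration takes no time and is no camera call.
- job.close_job(): hands the job in; it is judged then, once.
The state is a dict: "t": time; "q": joint angles; "dq": joint speeds; "joint_torque": joint torques, N m; "tool_pos": TCP position; "orientation": TCP orientation; "force": force on the tool from outside, world axes, zero at the start; "wrist_torque": the same for the moment, N m; "opening": finger opening in m; "gripper_force": force on a finger pad.
Only numpy, scipy, OpenCV 4.12 (cv2) and the standard library are available. Lean on these libraries where they do the work, as an engineer would, in place of code of your own. Each camera call takes 0.05 s, during which the arm holds its last target. There are 200 camera calls.

## Working session

There is one attempt and no reset: what is moved stays moved. The work goes in short steps, Python scripts to look and compute and a shell command to move; the robot and the scene stay as the last step left them, time stands still between calls to the robot, and variables do not carry over. Pictures are saved under pics/ and viewed, at most 14 in all, crops included, and the job is handed in when it is done.

```bash
mkdir -p pics; ls
python3 - <<'E'
from plant import readout, read_camera, get_calibration
import cv2
for n in("scene","top"):
    im=read_camera(n); cv2.imwrite(f"pics/{n}0.png",cv2.resize(im[:,:,::-1],(800,600),interpolation=cv2.INTER_CUBIC)); cv2.imwrite(f"{n}0.png",im[:,:,::-1])
    print(n,get_calibration(n))
print(readout.read_state())
E
```

```text
pics
scene {'fovy': 43.46413319736109, 'cx': 254.20095022170324, 'cy': 203.70180110719394, 'pose': array([[ 0.30077679,  0.76399175, -0.57083266,  1.39775123],
       [ 0.95368848, -0.23880815,  0.18289056, -0.26359055],
       [ 0.00340738, -0.59940577, -0.80043808,  1.18866142],
       [ 0.        ,  0.        ,  0.        ,  1.        ]])}
top {'fovy': 53.419553190891726, 'cx': 252.65077915552735, 'cy': 187.8493928459516, 'pose': array([[-0.0075856 , -0.99259558,  0.12122902,  0.47509673],
       [-0.99973519,  0.0048939 , -0.02248573,  0.00177059],
       [ 0.02172595, -0.12136749, -0.99236985,  0.92235285],
       [ 0.        ,  0.        ,  0.        ,  1.        ]])}
{'t': 0.1, 'q': array([ 1.13260309e+00,  1.31104275e-01,  1.48919200e+00, -8.61714434e-06,
        1.52301339e+00, -8.53775264e-02]), 'dq': array([-0.00024099, -0.0016518 , -0.00090837, -0.00174538, -0.00100479,
       -0.00044167]), 'joint_torque': array([ 1.10299155e-03, -5.61333597e+01, -4.93101954e+01,  7.70618138e-02,
        2.90040829e-02,  1.47938152e-05]), 'tool_pos': array([0.20720205, 0.56286022, 0.40376908]), 'orientation': array([-5.51254300e-01, -3.09240629e+00,  2.60832501e-03]), 'force': array([-1.06318809, -0.24599938, -0.62309525]), 'wrist_torque': array([ 0.00048405, -0.04714541, -0.02702197]), 'gripper_force': 0.0, 'opening': 0.09280396278680932}
```

View pics/top0.png

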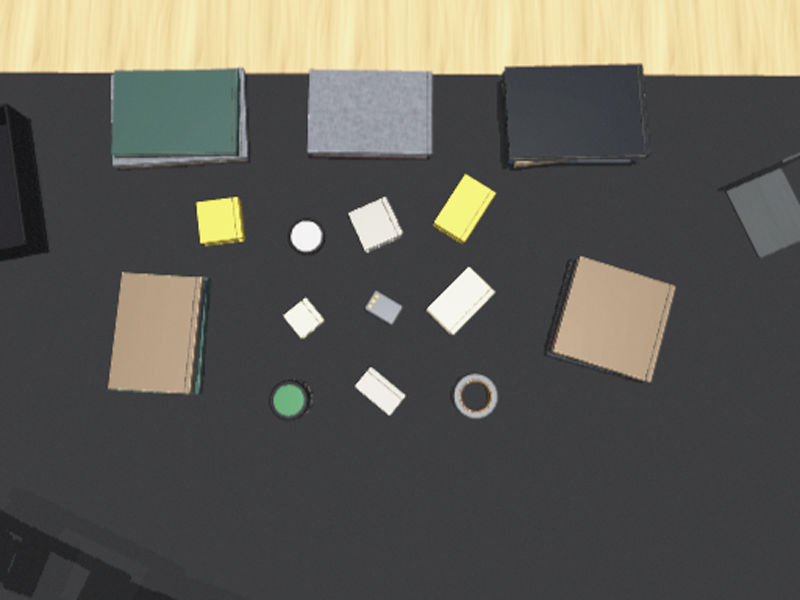

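View pics/scene0.png

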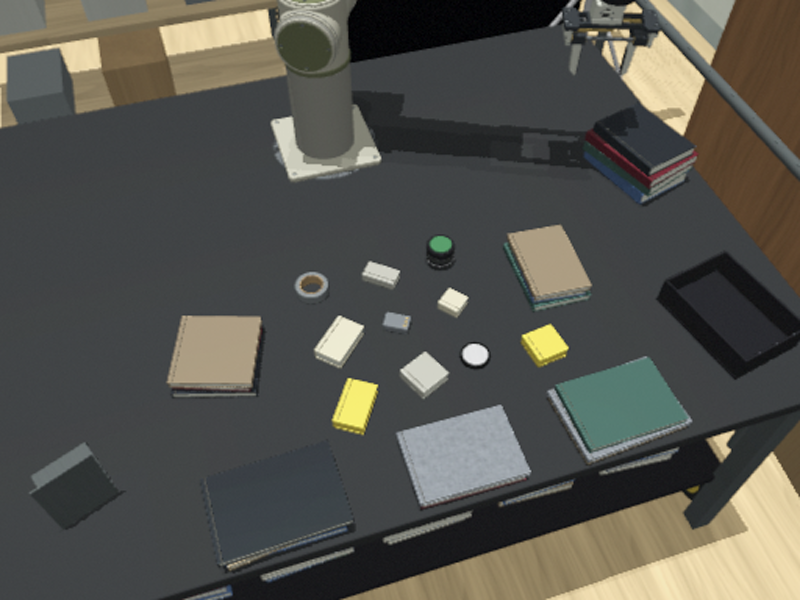

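The top view (800 px) shows these candidates:
- **Oblong pile:** brown top at left, (155,333).
- **Square pile:** brown top at right, (615,320).
- **square_big:** grey square at (375,224). The other square of that size, (220,220), is yellow, so it stays.
- **square_small:** cream square at (303,318).
- **oblong_big:** cream oblong at (461,301). The yellow look-alike at (464,208) stays.
- **oblong_small:** grey oblong at (380,391). (383,307) has brass contacts, so it is the battery.

Next I make enlarged crops with a segmentation and fit in both views.

```bash
cat > h.py <<'E'
import cv2,numpy as np
from plant import get_calibration
from scipy.optimize import minimize
def cam(n):
    c=get_calibration(n); return 192/np.tan(np.radians(c["fovy"])/2),c["cx"],c["cy"],np.array(c["pose"])
C={n:cam(n) for n in("top","scene")}
def proj(n,P):
    f,cx,cy,T=C[n]; p=(np.atleast_2d(P)-T[:3,3])@T[:3,:3]
    return np.c_[f*p[:,0]/p[:,2]+cx,f*p[:,1]/p[:,2]+cy]
def onplane(n,u,v,z):
    f,cx,cy,T=C[n]; d=T[:3,:3]@np.array([(u-cx)/f,(v-cy)/f,1]); o=T[:3,3]
    return o+d*(z-o[2])/d[2]
def tri(ut,us):
    A=[];b=[]
    for n,(u,v) in(("top",ut),("scene",us)):
        f,cx,cy,T=C[n]; d=T[:3,:3]@np.array([(u-cx)/f,(v-cy)/f,1]); d/=np.linalg.norm(d)
        M=np.eye(3)-np.outer(d,d); A.append(M); b.append(M@T[:3,3])
    return np.linalg.lstsq(np.vstack(A),np.hstack(b),rcond=None)[0]
def rect(x,y,yaw,L,W,z):
    c,s=np.cos(yaw),np.sin(yaw)
    return np.array([[x+c*a-s*b,y+s*a+c*b,z] for a,b in((L/2,W/2),(-L/2,W/2),(-L/2,-W/2),(L/2,-W/2))])
K=8
def raster(n,x,y,yaw,L,W,z0,z1,off,size):
    p=np.vstack([proj(n,rect(x,y,yaw,L,W,z)) for z in(z0,z1)])
    h=cv2.convexHull(((p-off+.5)*K).astype(np.float32))
    m=np.zeros((size*K,size*K),np.uint8); cv2.fillConvexPoly(m,np.round(h).astype(np.int32),1); return m
def fit(masks,p0,L,W,h,freez=False,only_top=0):
    """masks {cam:mask}; p0 (x,y,ztop,yaw); h visible thickness"""
    D={}
    for n,m in masks.items():
        v,u=np.nonzero(m); off=np.array([u.min()-8,v.min()-8]); size=int(max(np.ptp(u),np.ptp(v))+17)
        c=np.zeros((size,size),np.uint8); c[v-off[1],u-off[0]]=1
        D[n]=(off,size,cv2.resize(c,None,fx=K,fy=K,interpolation=cv2.INTER_NEAREST))
    def cost(q):
        s=0
        for n,(off,size,m) in D.items():
            r=raster(n,q[0]/100,q[1]/100,q[3],L,W,q[2]/100-h,q[2]/100,off,size)
            s+=1-(r&m).sum()/(r|m).sum()
        return s
    best=None
    for dy in np.arange(0,np.pi,np.pi/6):
        q0=np.array([p0[0]*100,p0[1]*100,p0[2]*100,p0[3]+dy])
        S=np.vstack([q0]+[q0+e for e in np.diag([.8,.8,.8,.25])])
        r=minimize(cost,q0,method="Nelder-Mead",options=dict(initial_simplex=S,xatol=1e-3,fatol=1e-5,maxfev=250))
        if best is None or r.fun<best.fun: best=r
    q=best.x; return np.array([q[0]/100,q[1]/100,q[2]/100,q[3]]),best.fun
def comp(mask,u,v):
    n,l,st,ce=cv2.connectedComponentsWithStats(mask.astype(np.uint8))
    w=l[int(v)-2:int(v)+3,int(u)-2:int(u)+3]; w=w[w>0]
    k=np.bincount(w).argmax(); return l==k,ce[k]
def masks(im):
    hsv=cv2.cvtColor(im,cv2.COLOR_BGR2HSV); H,S,V=[hsv[...,i].astype(int) for i in range(3)]
    return dict(book=(V>112)&(S<85),brown=(H>5)&(H<20)&(S>55)&(V>90))
E
cat > fit0.py <<'E'
from h import *
I={n:cv2.imread(n+"0.png") for n in C}; M={n:masks(I[n]) for n in C}
T=dict(square_big=(.064,.064,.024,"book",(375,224),(424,373)),square_small=(.044,.044,.02,"book",(303,318),(453,300)),
 oblong_big=(.092,.056,.024,"book",(461,301),(339,340)),oblong_small=(.068,.038,.02,"book",(380,391),(381,272)),
 square_pile=(.15,.15,.002,"brown",(615,320),(217,350)),oblong_pile=(.17,.118,.002,"brown",(155,333),(548,260)))
O={n:I[n].copy() for n in C}; O={n:cv2.resize(O[n],None,fx=4,fy=4,interpolation=cv2.INTER_CUBIC) for n in C}
for k,(L,W,h,mk,a,b) in T.items():
    mt,ct=comp(M["top"][mk],a[0]/1.5625,a[1]/1.5625); ms,cs=comp(M["scene"][mk],b[0]/1.5625,b[1]/1.5625)
    p=tri(ct,cs); q,f=fit(dict(top=mt,scene=ms),(p[0],p[1],p[2],0),L,W,h)
    print(k,"tri",p.round(3),"fit",q[:3].round(4),"yaw",round(q[3]%np.pi,3),"cost",round(f,3),mt.sum(),ms.sum())
    for n in C:
        for col,z in(((0,0,255),q[2]),((255,0,0),q[2]-h)):
            cv2.polylines(O[n],[np.round((proj(n,rect(q[0],q[1],q[3],L,W,z))+.5)*4).astype(int)],True,col,1)
t=O["top"][420:1100,680:1320]; s=O["scene"][600:1040,760:1240]
s=cv2.resize(s,(400,367)); t=cv2.resize(t,(400,425))
A=O["top"][680:1000,250:560];B=O["top"][640:1000,1380:1760]
r=lambda x:cv2.resize(x,(200,175))
out=np.zeros((600,800,3),np.uint8); out[:425,:400]=t; out[:367,400:]=s; out[425:,:200]=r(A); out[425:,200:400]=r(B)
out[367:,400:]=cv2.resize(O["scene"][530:1040,400:1560],(400,233))
cv2.imwrite("pics/fit0.png",out)
E
python3 fit0.py
```

```text
square_big tri [0.696 0.013 0.015] fit [0.6959 0.0121 0.0255] yaw 0.42 cost 0.164 758 511
square_small tri [0.55  0.122 0.011] fit [0.5504 0.1215 0.0224] yaw 0.678 cost 0.141 390 231
oblong_big tri [ 0.575 -0.119  0.011] fit [ 0.5754 -0.1181  0.0246] yaw 2.352 cost 0.086 966 634
oblong_small tri [0.44  0.006 0.015] fit [0.4399 0.0061 0.0228] yaw 0.872 cost 0.272 511 236
square_pile tri [ 0.544 -0.343  0.04 ] fit [ 0.5448 -0.3436  0.0422] yaw 1.251 cost 0.217 4199 1888
oblong_pile tri [0.527 0.335 0.037] fit [0.5282 0.332  0.0459] yaw 3.069 cost 0.114 3896 1454
```

View pics/fit0.png

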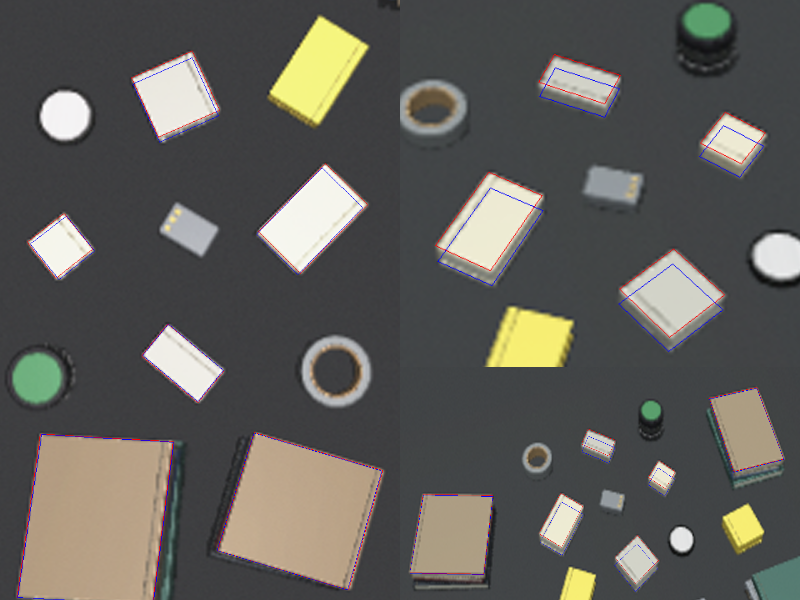

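The overlay in the crop agrees with both views and confirms the four books and two piles (cream and grey covers with page edges). The fitted tops are about 22–25 mm for the books and 42–46 mm for the piles, close to the given sizes. I start with oblong_big.

```bash
cat > d.py <<'E'
import sys,numpy as np
from plant import readout
from scipy.spatial.transform import Rotation as R
s=readout.read_state(); x,y,z,w=map(float,sys.argv[1:5])
Y=R.from_rotvec(s["orientation"]).as_matrix()[:,1]; yaw=np.arctan2(Y[1],Y[0])
dw=(w-yaw+np.pi/2)%np.pi-np.pi/2
print("t",round(s["t"],2),"pos",s["tool_pos"].round(4),"yaw",round(yaw,3),"q6",s["q"][5].round(2),"open",round(s["opening"],4),"F",s["force"].round(1),"grip",s["gripper_force"])
print("delta cm",((np.array([x,y,z])-s["tool_pos"])*100).round(2),"spin",round(dw,3))
E
A='[2.3,-4.25,-0.65,-0.027,0]'
python3 -m handwheel '[[2.3,-4.25,-0.65,-0.027,0],[2.3,-4.25,-0.65,-0.027,0],[2.3,-4.25,-0.65,-0.027,0],[2.3,-4.25,-0.65,-0.027,0],[2.3,-4.25,-0.65,-0.027,0],[2.3,-4.25,-0.65,-0.027,0],[2.3,-4.25,-0.65,-0.027,0],[2.3,-4.25,-0.65,-0.027,0]]' 25
python3 -m handwheel '[[2.3,-4.25,-0.65,-0.027,0],[2.3,-4.25,-0.65,-0.027,0],[2.3,-4.25,-0.65,-0.027,0],[2.3,-4.25,-0.65,-0.027,0],[2.3,-4.25,-0.65,-0.027,0],[2.3,-4.25,-0.65,-0.027,0],[2.3,-4.25,-0.65,-0.027,0],[2.3,-4.25,-0.65,-0.027,0],[0,0,0,0,0],[0,0,0,0,0]]'
python3 d.py .5754 -.1181 .190 .781
```

```text
t: 1.1
tool_pos: [0.3916, 0.2216, 0.3523]
orientation: [-0.883, -3.015, 0.0]
force: [0.4, -0.2, -0.9]
opening: 0.0929
gripper_force: 0.0
t: 2.35
tool_pos: [0.575, -0.1167, 0.3001]
orientation: [-1.201, -2.901, -0.0]
force: [0.7, 0.4, -0.7]
opening: 0.0931
gripper_force: 0.0
t 2.35 pos [ 0.575  -0.1167  0.3001] yaw 0.786 q6 -1.07 open 0.0931 F [ 0.7  0.4 -0.7] grip 0.0
delta cm [  0.04  -0.14 -11.01] spin -0.005
```

Tracking is exact, so I descend, grip, and lift.

```bash
python3 -m handwheel '[[0,-0.14,-4,-0.005,0],[0,0,-4,0,0],[0,0,-2,0,0],[0,0,-1,0,0],[0,0,0,0,0],[0,0,0,0,1],[0,0,0,0,1],[0,0,0,0,1],[0,0,0,0,1],[0,0,0,0,1]]' 25
python3 -m handwheel '[[0,0,0,0,1],[0,0,0,0,1],[0,0,1,0,1],[0,0,2,0,1],[0,0,4,0,1],[0,0,4,0,1],[0,0,0,0,1]]'
python3 d.py .5282 .332 .236 1.498
```

```text
t: 3.6
tool_pos: [0.5755, -0.1184, 0.191]
orientation: [1.209, 2.899, 0.0]
force: [-0.6, 0.9, 2.1]
opening: 0.0557
gripper_force: 25.0
t: 4.47
tool_pos: [0.5769, -0.1189, 0.3068]
orientation: [1.205, 2.891, 0.001]
force: [1.3, 0.0, -0.8]
opening: 0.0559
gripper_force: 25.0
t 4.47 pos [ 0.5769 -0.1189  0.3068] yaw 0.781 q6 -1.07 open 0.0559 F [ 1.3  0.  -0.8] grip 24.99980539083481
delta cm [-4.87 45.09 -7.08] spin 0.717
```

```bash
python3 -m handwheel '[[-0.39,2,0,0.06,1],[-0.39,3.75,0,0.06,1],[-0.39,3.75,0,0.06,1],[-0.39,3.75,0,0.06,1],[-0.39,3.75,0,0.06,1],[-0.39,3.75,0,0.06,1],[-0.39,3.75,0,0.06,1],[-0.39,3.75,0,0.06,1],[-0.39,3.75,0,0.06,1],[-0.39,3.75,0,0.06,1]]'
python3 -m handwheel '[[-0.39,3.75,0,0.06,1],[-0.39,3.5,0,0.06,1],[0,2,0,0,1],[0,0,0,0,1],[0,0,0,0,1],[0,0,0,0,1],[0,0,0,0,1]]'
python3 d.py .5282 .332 .236 1.498
```

```text
t: 5.72
tool_pos: [0.5346, 0.241, 0.299]
orientation: [-0.29, -3.125, 0.002]
force: [0.5, 0.4, -1.7]
opening: 0.0557
gripper_force: 25.0
t: 6.6
tool_pos: [0.5288, 0.3308, 0.3008]
orientation: [0.112, 3.14, -0.0]
force: [0.5, 0.2, -1.7]
opening: 0.0558
gripper_force: 25.0
t 6.6 pos [0.5288 0.3308 0.3008] yaw 1.5 q6 -1.02 open 0.0558 F [ 0.5  0.2 -1.7] grip 24.99968558549881
delta cm [-0.06  0.12 -6.48] spin -0.002
```

```bash
python3 -m handwheel '[[-0.06,0.12,-3,0,1],[0,0,-2,0,1],[0,0,-1,0,1],[0,0,-0.4,0,1],[0,0,0,0,1],[0,0,0,0,1]]'
python3 -m handwheel '[[0,0,-0.1,0,1],[0,0,0,0,0],[0,0,0,0,0],[0,0,0,0,0],[0,0,2,0,0],[0,0,4,0,0],[0,0,2,0,0],[0,0,0,0,0],[0,0,0,0,0]]'
python3 d.py .4399 .0061 .190 -.699
```

```text
t: 7.35
tool_pos: [0.5283, 0.3331, 0.2377]
orientation: [0.11, 3.138, 0.001]
force: [-0.8, -0.2, -1.2]
opening: 0.0555
gripper_force: 25.0
t: 8.48
tool_pos: [0.5275, 0.3327, 0.3145]
orientation: [-0.11, -3.138, 0.001]
force: [-0.0, -0.2, -0.7]
opening: 0.0933
gripper_force: 0.0
t 8.47 pos [0.5275 0.3327 0.3145] yaw 1.501 q6 -1.02 open 0.0933 F [-0.  -0.2 -0.7] grip 0.0
delta cm [ -8.76 -32.66 -12.45] spin 0.942
```

```bash
python3 -m handwheel '[[-0.97,-3.63,0,0.105,0],[-0.97,-3.63,0,0.105,0],[-0.97,-3.63,0,0.105,0],[-0.97,-3.63,0,0.105,0],[-0.97,-3.63,0,0.105,0],[-0.97,-3.63,0,0.105,0],[-0.97,-3.63,0,0.105,0],[-0.97,-3.63,0,0.105,0],[-0.97,-3.63,0,0.105,0],[0,0,0,0,0]]'
python3 -m handwheel '[[0,0,0,0,0],[0,0,0,0,0]]'
python3 d.py .4399 .0061 .190 -.699
python3 - <<'E'
from plant import read_camera
import cv2
im=read_camera("top"); cv2.imwrite("top1.png",im[:,:,::-1]); cv2.imwrite("pics/top1.png",cv2.resize(im[:,:,::-1],(800,600)))
im=read_camera("scene"); cv2.imwrite("scene1.png",im[:,:,::-1])
E
```

```text
t: 9.72
tool_pos: [0.4396, 0.0045, 0.314]
orientation: [1.327, -2.845, -0.002]
force: [-0.0, 0.8, 0.2]
opening: 0.0929
gripper_force: 0.0
t: 9.98
tool_pos: [0.4406, 0.007, 0.3152]
orientation: [1.331, -2.845, -0.001]
force: [0.5, -0.6, 0.7]
opening: 0.093
gripper_force: 0.0
t 9.97 pos [0.4406 0.007  0.3152] yaw 2.446 q6 -2.55 open 0.093 F [ 0.5 -0.6  0.7] grip 0.0
delta cm [ -0.07  -0.09 -12.52] spin -0.004
```

View pics/top1.png

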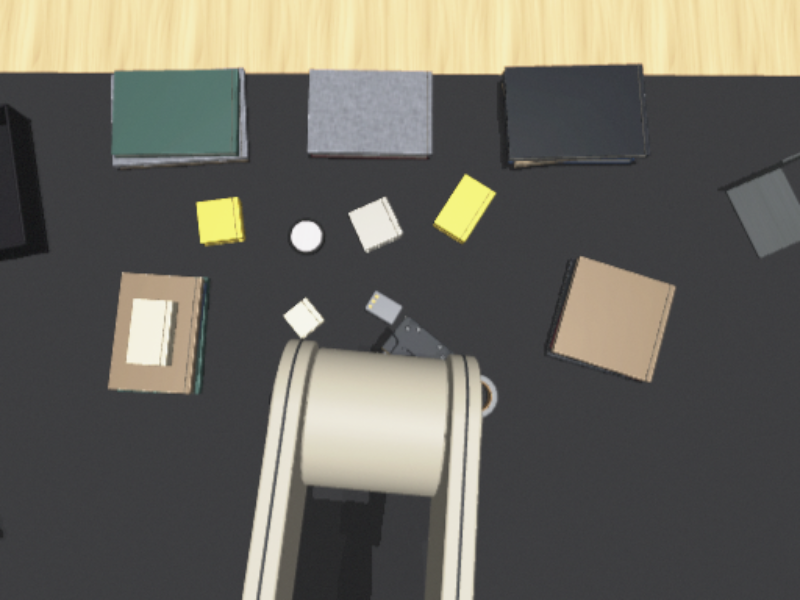

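oblong_big lies at (150,332) on the left pile, and everything else is unmoved. I check how well it is centred with the same fit.

```bash
cat > chk.py <<'E'
import sys
from h import *
k=sys.argv[1]; use=sys.argv[2].split(",")
for a in sys.argv[3:]:
    L,W,h,x,y,z=map(float,a.split(",")); I={n:cv2.imread(n+k+".png") for n in use}
    m={n:comp(masks(I[n])["book"],*proj(n,[x,y,z])[0])[0] for n in use}
    for hh in (h,.003):
        q,f=fit(m,(x,y,z,0),L,W,hh); print(hh,q.round(4),"yaw",round(q[3]%np.pi,3),round(f,3),[v.sum() for v in m.values()])
E
python3 chk.py 1 top,scene .092,.056,.024,.528,.332,.069
python3 -c "
from h import *
for u,v in [(122,273),(203,277),(190,392),(109,388)]: print(onplane('top',u/1.5625,v/1.5625,.045).round(3))"
```

```text
0.024 [0.5665 0.289  0.1536 1.5553] yaw 1.555 1.263 [np.int64(3814), np.int64(1689)]
0.003 [0.5677 0.2888 0.1468 1.5416] yaw 1.542 1.395 [np.int64(3814), np.int64(1689)]
[0.615 0.384 0.045]
[0.608 0.265 0.045]
[0.441 0.278 0.045]
[0.447 0.394 0.045]
```

```bash
python3 -c "
import cv2
from h import proj
for n in('top','scene'):
    h=cv2.cvtColor(cv2.imread(n+'1.png'),cv2.COLOR_BGR2HSV)
    for P in([.528,.332,.069],[.47,.37,.045]):
        u,v=proj(n,P)[0].astype(int); print(n,P,h[v,u])
"
sed -i 's/S<85)/S<55)/' h.py
python3 chk.py 1 top,scene .092,.056,.024,.528,.332,.069
```

```text
top [0.528, 0.332, 0.069] [ 25  20 244]
top [0.47, 0.37, 0.045] [ 16  73 182]
scene [0.528, 0.332, 0.069] [ 27  28 236]
scene [0.47, 0.37, 0.045] [ 26  30 227]
0.024 [0.5275 0.3341 0.0705 3.0747] yaw 3.075 0.171 [np.int64(1108), np.int64(550)]
0.003 [0.5273 0.3318 0.0688 3.0705] yaw 3.07 0.268 [np.int64(1108), np.int64(550)]
```

Centred within 2–3 mm and lined up, with its top at 0.0705. Next I grasp oblong_small; the pile is +8.8, +32.6 cm from it.

```bash
python3 -m handwheel '[[-0.07,-0.09,-4,-0.004,0],[0,0,-4,0,0],[0,0,-3,0,0],[0,0,-1.5,0,0],[0,0,0,0,0],[0,0,0,0,1],[0,0,0,0,1],[0,0,0,0,1],[0,0,0,0,1],[0,0,0,0,1]]' 25
python3 -m handwheel '[[0,0,0,0,1],[0,0,0,0,1],[0,0,2,0,1],[0,0,4,0,1],[0,0,4,0,1],[0,0,2.5,0,1],[0,0,0,0,1],[0,0,0,0,1]]'
python3 -m handwheel '[[0.5,2,0,-0.105,1],[0.97,3.6,0,-0.105,1],[0.97,3.6,0,-0.105,1],[0.97,3.6,0,-0.105,1],[0.97,3.6,0,-0.105,1],[0.97,3.6,0,-0.105,1],[0.97,3.6,0,-0.105,1],[0.97,3.6,0,-0.105,1],[0.97,3.6,0,-0.105,1],[0.5,1.8,0,0,1]]'
python3 -m handwheel '[[0,0,0,0,1],[0,0,0,0,1],[0,0,0,0,1],[0,0,0,0,1]]'
python3 d.py .5282 .332 .260 1.498
```

```text
t: 11.32
tool_pos: [0.4399, 0.0052, 0.1909]
orientation: [-1.325, 2.848, -0.0]
force: [-0.0, 0.5, 0.5]
opening: 0.0475
gripper_force: 0.0
t: 12.32
tool_pos: [0.4395, 0.0053, 0.3144]
orientation: [1.325, -2.847, -0.001]
force: [0.2, -0.0, -0.5]
opening: 0.0375
gripper_force: 25.0
t: 13.58
tool_pos: [0.527, 0.3327, 0.3127]
orientation: [-0.116, -3.136, 0.003]
force: [0.6, -0.1, -0.9]
opening: 0.0379
gripper_force: 25.0
t: 14.08
tool_pos: [0.5275, 0.3306, 0.3158]
orientation: [0.117, 3.139, -0.0]
force: [-0.3, -0.3, -0.5]
opening: 0.0378
gripper_force: 25.0
t 14.07 pos [0.5275 0.3306 0.3158] yaw 1.496 q6 -1.02 open 0.0378 F [-0.3 -0.3 -0.5] grip 24.999682009220123
delta cm [ 0.07  0.14 -5.58] spin 0.002
```

```bash
python3 -m handwheel '[[0.05,0.1,-2,0,1],[0,0,-2,0,1],[0,0,-1,0,1],[0,0,-0.5,0,1],[0,0,0,0,1],[0,0,0,0,1]]'
python3 -m handwheel '[[0,0,-0.1,0,1],[0,0,0,0,0],[0,0,0,0,0],[0,0,0,0,0],[0,0,2,0,0],[0,0,4,0,0],[0,0,0,0,0],[0,0,0,0,0]]'
python3 d.py .6959 .0121 .190 .42
```

```text
t: 14.82
tool_pos: [0.5282, 0.3324, 0.261]
orientation: [0.116, 3.139, 0.001]
force: [-0.5, 0.1, -0.4]
opening: 0.0376
gripper_force: 25.0
t: 15.82
tool_pos: [0.5281, 0.3323, 0.3207]
orientation: [0.116, 3.138, 0.001]
force: [-0.7, 0.2, -0.5]
opening: 0.0925
gripper_force: 0.0
t 15.82 pos [0.5281 0.3323 0.3207] yaw 1.497 q6 -1.02 open 0.0925 F [-0.7  0.2 -0.5] grip 0.0
delta cm [ 16.78 -32.02 -13.07] spin -1.077
```

```bash
python3 -m handwheel '[[1.86,-3.56,0,-0.12,0],[1.86,-3.56,0,-0.12,0],[1.86,-3.56,0,-0.12,0],[1.86,-3.56,0,-0.12,0],[1.86,-3.56,0,-0.12,0],[1.86,-3.56,0,-0.12,0],[1.86,-3.56,0,-0.12,0],[1.86,-3.56,0,-0.12,0],[1.86,-3.56,0,-0.12,0],[0,0,0,0,0]]'
python3 -m handwheel '[[0,0,0,0,0],[0,0,0,0,0],[0,0,0,0,0]]'
python3 d.py .6959 .0121 .190 .42
python3 - <<'E'
from plant import read_camera
import cv2,numpy as np
t=read_camera("top")[:,:,::-1]; s=read_camera("scene")[:,:,::-1]
cv2.imwrite("top2.png",t);cv2.imwrite("scene2.png",s)
r=lambda x:cv2.resize(x,(400,400),interpolation=cv2.INTER_CUBIC)
cv2.imwrite("pics/c2.png",np.hstack([r(t[160:260,55:155]),r(s[120:220,300:400])]))
E
python3 chk.py 2 top .068,.038,.02,.528,.332,.089
```

```text
t: 17.08
tool_pos: [0.6957, 0.009, 0.3181]
orientation: [-1.719, -2.628, 0.003]
force: [-0.0, -0.1, 0.1]
opening: 0.0931
gripper_force: 0.0
t: 17.45
tool_pos: [0.6951, 0.013, 0.3197]
orientation: [-1.711, -2.634, 0.0]
force: [0.2, 0.9, 0.3]
opening: 0.0924
gripper_force: 0.0
t 17.45 pos [0.6951 0.013  0.3197] yaw 0.419 q6 -0.47 open 0.0924 F [0.2 0.9 0.3] grip 0.0
delta cm [  0.08  -0.09 -12.97] spin 0.001
0.02 [ 0.5142  0.2529  0.2806 -0.0789] yaw 3.063 0.123 [np.int64(1034)]
0.003 [0.5106 0.2317 0.3287 3.0835] yaw 3.084 0.14 [np.int64(1034)]
```

View pics/c2.png

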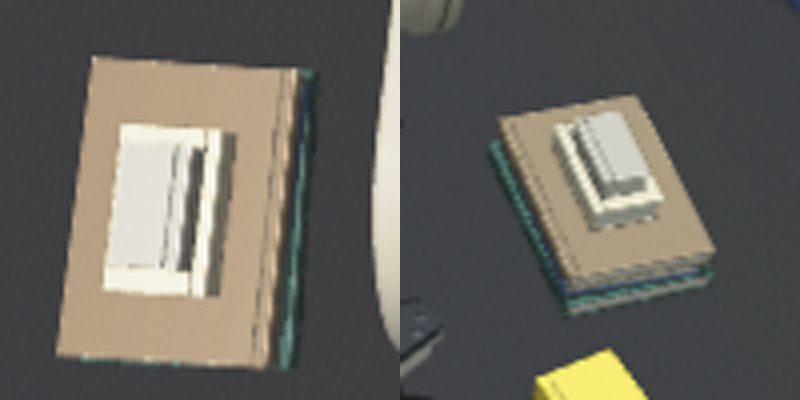

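Crop: the grey small book lies square on the cream one. In the left half, its top corners are about (120,142), (187,147), (175,271) and (107,266). I check the centre and triangulate.

```bash
python3 -c "
from h import *
for u,v in [(120,142),(187,147),(175,271),(107,266)]: print(onplane('top',55+u/4-.4,160+v/4-.4,.089).round(4))
print(onplane('top',55+147/4-.4,160+206.5/4-.4,.089)); print(tri((55+147/4-.4,160+206.5/4-.4),(300+610/4-.4,120+147/4-.4)))"
python3 -m handwheel '[[0.08,-0.09,-4,0,0],[0,0,-4,0,0],[0,0,-3.5,0,0],[0,0,-1.5,0,0],[0,0,0,0,0],[0,0,0,0,1],[0,0,0,0,1],[0,0,0,0,1],[0,0,0,0,1],[0,0,0,0,1]]' 25
python3 -m handwheel '[[0,0,0,0,1],[0,0,0,0,1],[0,0,2,0,1],[0,0,4,0,1],[0,0,4,0,1],[0,0,1,0,1],[0,0,0,0,1],[0,0,0,0,1],[0,0,0,0,1]]'
python3 d.py .5448 -.3436 .236 -.320
```

```text
[0.5628 0.3485 0.089 ]
[0.5599 0.3123 0.089 ]
[0.4928 0.316  0.089 ]
[0.4957 0.3524 0.089 ]
[0.52765079 0.33248262 0.089     ]
[0.59328979 0.46970804 0.08702006]
t: 18.8
tool_pos: [0.6965, 0.011, 0.1904]
orientation: [1.713, 2.633, 0.001]
force: [-0.3, 0.7, 3.8]
opening: 0.0638
gripper_force: 25.0
t: 19.92
tool_pos: [0.6956, 0.011, 0.2974]
orientation: [-1.712, -2.631, 0.003]
force: [0.0, -0.4, -1.8]
opening: 0.064
gripper_force: 25.0
t 19.93 pos [0.6956 0.011  0.2974] yaw 0.417 q6 -0.47 open 0.064 F [ 0.  -0.4 -1.8] grip 24.99973028898239
delta cm [-15.08 -35.46  -6.14] spin -0.737
```

```bash
python3 -c "
from h import *
print(tri((55+147/4-.4,160+206.5/4-.4),(300+210/4-.4,120+147/4-.4)))
P=[onplane('top',u/1.5625,v/1.5625,.045) for u,v in [(581,257),(675,287),(652,381),(553,351)]]
print(np.round(P,4),np.mean(P,0), [np.arctan2(*(P[i]-P[i-1])[1::-1]) for i in range(4)],[np.linalg.norm(P[i]-P[i-1]) for i in range(4)])"
python3 -m handwheel '[[-1,-2,0,-0.074,1],[-1.5,-3.6,0,-0.074,1],[-1.5,-3.6,0,-0.074,1],[-1.5,-3.6,0,-0.074,1],[-1.5,-3.6,0,-0.074,1],[-1.5,-3.6,0,-0.074,1],[-1.5,-3.6,0,-0.074,1],[-1.5,-3.6,0,-0.074,1],[-1.5,-3.6,0,-0.074,1],[-1.5,-3.6,0,-0.074,1]]'
python3 -m handwheel '[[-0.6,-1,0,0,1],[0,0,0,0,1],[0,0,0,0,1],[0,0,0,0,1],[0,0,0,0,1]]'
python3 d.py .5448 -.3436 .236 -.320
```

```text
[0.52766556 0.33261679 0.08658924]
[[ 0.6362 -0.2988  0.045 ]
 [ 0.59   -0.4387  0.045 ]
 [ 0.4508 -0.3954  0.045 ]
 [ 0.4958 -0.2507  0.045 ]] [ 0.54321694 -0.34590823  0.045     ] [np.float64(-0.32931142115471407), np.float64(-1.8895626014092224), np.float64(2.840229831790363), np.float64(1.2696294339978378)] [np.float64(0.14844671761339132), np.float64(0.14736895419293256), np.float64(0.14579446229032125), np.float64(0.15149497782288437)]
t: 21.18
tool_pos: [0.5503, -0.334, 0.2985]
orientation: [-2.551, -1.831, 0.001]
force: [0.2, -0.3, -1.1]
opening: 0.0639
gripper_force: 25.0
t: 21.8
tool_pos: [0.5456, -0.3422, 0.2997]
orientation: [-2.548, -1.837, -0.0]
force: [0.1, 0.3, -0.4]
opening: 0.0638
gripper_force: 25.0
t 21.8 pos [ 0.5456 -0.3422  0.2997] yaw -0.322 q6 -0.32 open 0.0638 F [ 0.1  0.3 -0.4] grip 24.999676644802094
delta cm [-0.08 -0.14 -6.37] spin 0.002
```

```bash
python3 -m handwheel '[[-0.1,-0.2,-3,0,1],[0,0,-2,0,1],[0,0,-1,0,1],[0,0,-0.3,0,1],[0,0,0,0,1],[0,0,0,0,1]]'
python3 -m handwheel '[[0,0,-0.1,0,1],[0,0,0,0,0],[0,0,0,0,0],[0,0,0,0,0],[0,0,2,0,0],[0,0,4,0,0],[0,0,2,0,0],[0,0,0,0,0],[0,0,0,0,0],[0,0,0,0,0]]'
python3 d.py .5504 .1215 .190 -.893
```

```text
t: 22.55
tool_pos: [0.5446, -0.3453, 0.2379]
orientation: [2.548, 1.834, 0.001]
force: [0.6, 0.5, -0.1]
opening: 0.0637
gripper_force: 25.0
t: 23.8
tool_pos: [0.5437, -0.3447, 0.3137]
orientation: [-2.547, -1.834, 0.001]
force: [-0.5, 0.1, -0.7]
opening: 0.0927
gripper_force: 0.0
t 23.8 pos [ 0.5437 -0.3447  0.3137] yaw -0.323 q6 -0.32 open 0.0927 F [-0.5  0.1 -0.7] grip 0.0
delta cm [  0.67  46.62 -12.37] spin -0.57
```

```bash
python3 -m handwheel '[[0.05,3.88,0,-0.057,0],[0.05,3.88,0,-0.057,0],[0.05,3.88,0,-0.057,0],[0.05,3.88,0,-0.057,0],[0.05,3.88,0,-0.057,0],[0.05,3.88,0,-0.057,0],[0.05,3.88,0,-0.057,0],[0.05,3.88,0,-0.057,0],[0.05,3.88,0,-0.057,0],[0.05,3.88,0,-0.057,0]]'
python3 -m handwheel '[[0.1,3.88,0,0,0],[0,3.88,0,0,0],[0,0,0,0,0],[0,0,0,0,0],[0,0,0,0,0]]'
python3 d.py .5504 .1215 .190 -.893
python3 - <<'E'
from plant import read_camera
import cv2,numpy as np
t=read_camera("top")[:,:,::-1]; s=read_camera("scene")[:,:,::-1]
cv2.imwrite("top3.png",t);cv2.imwrite("scene3.png",s)
r=lambda x:cv2.resize(x,(400,400),interpolation=cv2.INTER_CUBIC)
cv2.imwrite("pics/c3.png",np.hstack([r(t[155:255,345:445]),r(s[180:280,90:190])]))
E
python3 chk.py 3 top,scene .064,.064,.024,.544,-.345,.069
```

```text
t: 25.05
tool_pos: [0.5487, 0.0442, 0.3145]
orientation: [-2.963, -1.041, 0.003]
force: [0.3, -0.4, 1.0]
opening: 0.093
gripper_force: 0.0
t: 25.68
tool_pos: [0.5502, 0.1195, 0.3153]
orientation: [2.963, 1.043, -0.001]
force: [0.4, -0.1, 0.2]
opening: 0.0933
gripper_force: 0.0
t 25.68 pos [0.5502 0.1195 0.3153] yaw -0.894 q6 1.02 open 0.0933 F [ 0.4 -0.1  0.2] grip 0.0
delta cm [  0.02   0.2  -12.53] spin 0.001
0.024 [ 0.5424 -0.345   0.069   1.241 ] yaw 1.241 0.137 [np.int64(906), np.int64(587)]
0.003 [ 0.5417 -0.3459  0.0669  1.2434] yaw 1.243 0.375 [np.int64(906), np.int64(587)]
```

View pics/c3.png

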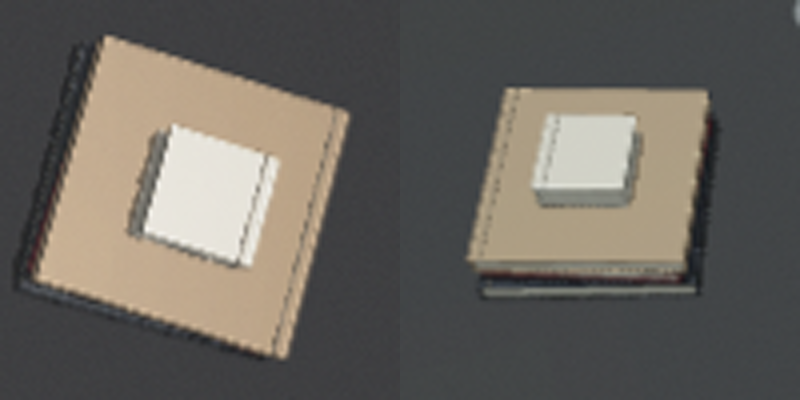

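square_big lies flat, aligned and centred: it fits at (0.542,-0.345) with its top at 0.069, and its corners are at about (172,125)–(248,267) in the crop. The last one is square_small.

```bash
python3 -m handwheel '[[0,0.15,-4,0,0],[0,0,-4,0,0],[0,0,-3,0,0],[0,0,-1.5,0,0],[0,0,0,0,0],[0,0,0,0,1],[0,0,0,0,1],[0,0,0,0,1],[0,0,0,0,1],[0,0,0,0,1]]' 25
python3 -m handwheel '[[0,0,0,0,1],[0,0,0,0,1],[0,0,2,0,1],[0,0,4,0,1],[0,0,4,0,1],[0,0,2.5,0,1],[0,0,0,0,1],[0,0,0,0,1],[0,0,0,0,1]]'
python3 -m handwheel '[[0,-2,0,0.057,1],[-0.06,-3.88,0,0.057,1],[-0.06,-3.88,0,0.057,1],[-0.06,-3.88,0,0.057,1],[-0.06,-3.88,0,0.057,1],[-0.06,-3.88,0,0.057,1],[-0.06,-3.88,0,0.057,1],[-0.06,-3.88,0,0.057,1],[-0.06,-3.88,0,0.057,1],[-0.06,-3.88,0,0.057,1]]'
python3 -m handwheel '[[-0.1,-3.88,0,0,1],[0,-3.88,0,0,1],[0,-2,0,0,1],[0,0,0,0,1],[0,0,0,0,1],[0,0,0,0,1],[0,0,0,0,1]]'
python3 d.py .5438 -.3448 .260 -.323
```

```text
t: 27.02
tool_pos: [0.5502, 0.1221, 0.1909]
orientation: [2.963, 1.045, 0.0]
force: [-0.5, 0.1, -0.4]
opening: 0.0479
gripper_force: 0.0
t: 28.15
tool_pos: [0.5495, 0.122, 0.314]
orientation: [-2.962, -1.044, 0.004]
force: [0.2, -0.1, -0.5]
opening: 0.0436
gripper_force: 25.0
t: 29.4
tool_pos: [0.5443, -0.2482, 0.3142]
orientation: [-2.546, -1.836, 0.001]
force: [-1.0, -0.9, -0.1]
opening: 0.0437
gripper_force: 25.0
t: 30.28
tool_pos: [0.5441, -0.3438, 0.3159]
orientation: [2.549, 1.837, 0.0]
force: [-0.4, 0.3, -0.5]
opening: 0.0438
gripper_force: 25.0
t 30.27 pos [ 0.5441 -0.3438  0.3159] yaw -0.322 q6 -0.32 open 0.0438 F [-0.4  0.3 -0.5] grip 24.999991357326508
delta cm [-0.03 -0.1  -5.59] spin -0.001
```

```bash
python3 -m handwheel '[[0,-0.1,-2,0,1],[0,0,-2,0,1],[0,0,-1,0,1],[0,0,-0.5,0,1],[0,0,0,0,1],[0,0,0,0,1]]'
python3 -m handwheel '[[0,0,-0.1,0,1],[0,0,0,0,0],[0,0,0,0,0],[0,0,0,0,0],[0,0,2,0,0],[0,0,4,0,0],[0,3,3,0,0],[0,4,0,0,0],[0,4,0,0,0],[0,4,0,0,0]]'
python3 -m handwheel '[[0,4,0,0,0],[0,4,0,0,0],[0,4,0,0,0],[0,2,0,0,0],[0,0,0,0,0],[0,0,0,0,0],[0,0,0,0,0]]'
python3 - <<'E'
from plant import read_camera
import cv2,numpy as np
t=read_camera("top")[:,:,::-1]; s=read_camera("scene")[:,:,::-1]
r=lambda x,w,h:cv2.resize(x,(w,h),interpolation=cv2.INTER_CUBIC)
cv2.imwrite("pics/c4.png",np.vstack([np.hstack([r(t[155:255,345:445],300,300),r(s[180:280,90:190],300,300)]),np.hstack([r(t,300,300*1),r(s,300,300)])]))
E
```

```text
t: 31.02
tool_pos: [0.5439, -0.3459, 0.2609]
orientation: [2.549, 1.835, 0.0]
force: [-0.0, -0.1, -0.6]
opening: 0.0436
gripper_force: 25.0
t: 32.28
tool_pos: [0.5438, -0.1946, 0.3518]
orientation: [2.548, 1.834, 0.002]
force: [0.2, 0.0, -0.6]
opening: 0.0928
gripper_force: 0.0
t: 33.15
tool_pos: [0.5438, -0.0569, 0.3498]
orientation: [2.551, 1.833, -0.0]
force: [0.3, -0.8, -0.5]
opening: 0.0931
gripper_force: 0.0
```

View pics/c4.png

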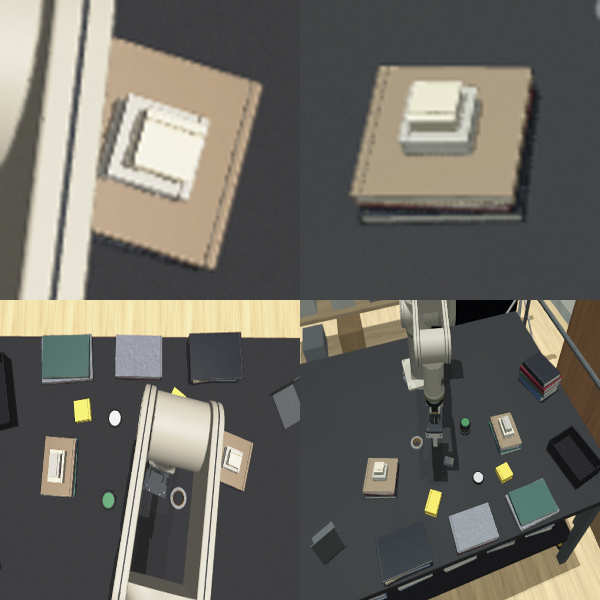

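The small square book sits flat and aligned on the big one, with its top centre at about (170,141) in the top crop and (133,102) in the scene crop. A quick numerical check:

```bash
python3 -c "
from h import *
a=(345+170/3-.4,155+141/3-.4); print(onplane('top',*a,.089),tri(a,(90+133/3-.4,180+102/3-.4)))"
```

```text
[ 0.54466877 -0.34536681  0.089     ] [ 0.54489409 -0.34533564  0.08799994]
```

It is centred within 2 mm at the right height, so I hand in.

```bash
python3 -c "
from plant import job
print(job.close_job())"
```

```text
the job is handed in; nothing more can be done
None
```

The job is handed in with no verdict returned: all four little books lie stacked on their own piles, measured within about 3 mm of centre and lined up with the sides, and the bystanders and yellow look-alikes were not touched.

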